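# Call the waiter and hold the menu peg open

## Task

Ring the counter bell for the waiter, pushing its plunger right down and letting it come up again: your hand will be full afterwards. Then pick up the big wooden spring peg that lies loose on the worktop by its handles, squeeze it wide open, and hold it gaping round the bare left-hand edge of the menu card as you face it, opposite the peg that is already on the card and at about its height: the card edge well inside the jaws, neither jaw touching the card, so that the waiter can slip in the sheet with today's specials. Finish while still holding the peg open there; do not let go, do not shove the card stand, and leave the blue bowl and the white mug where they are.

Things in the scene. Friction and masses are not known exactly. Their poses are not given: they have to be found in the camera images.
- clip: Loose jumbo clothes-peg of pale wood with a steel wire coil, about 70 g, 108 mm long, lying on its side (26 mm high). Origin: on the pivot axis (centre of the coil) at the underside; x along the peg towards the jaws, z up. Jaws reach 46 mm ahead of the pivot, handles 62 mm behind it: straight bars 8 mm thick, 54 mm over both at their ends, each 0.30 rad off x when the peg is closed.
- half_left (a joint): Swing of the peg's left half (its +y side) about the pivot: 0 closed, 0.30 rad squeezed right open. Then the handles lie flat on each other, parallel to x, 16 mm over both; the jaws gape evenly from next to nothing at the pivot to 30 mm at the tips. The spring resists: about 4 N on each handle to start, 8 N right open, 42 mm behind the pivot.
- half_right (a joint): Swing of the peg's right half (its -y side), likewise; squeezed from both sides they swing alike.
- jaw_left (a point): Tip of the loose peg's left jaw (its +y side), 46 mm ahead of the pivot, on the inner face, 13 mm above the underside. Closed, the two tips are 3 mm apart; the pair of jaws is 12 mm thick near the tips, 21 mm at the heel.
- jaw_right (a point): Tip of the loose peg's right jaw (its -y side), likewise.
- stand: White menu card with thin grey rules, upright in a dark wooden foot 60 x 104 x 28 mm (x, y, z); loose, 0.7 kg. Origin: centre of the underside; z up, y along the card to its bare left-hand edge (as the robot sees it), x away from the robot. Card 4 mm thick at x = 0, y -70 to +70 mm, top 144 mm up. A second, equal peg sits on its right edge, 100 mm up, out to y = -144 mm; it is part of the stand.
- card_edge (a point): Point on the card's bare left-hand edge (stand frame 0, +70, 100 mm), level with the middle of the peg on the other edge. Axes as the stand's.
- bell_top (a point): Middle of the top of the plunger of the counter bell: steel dome bell 76 mm wide on a black base, plunger head 17 mm wide, its top 66 mm above the worktop when up. The dome's collar is at 50 mm.
- bell_plunger (a joint): Travel of the bell's plunger: 0 up, 0.006 m fully down at its stop. Its spring takes 1.2 N to start and 3.6 N at the stop, and brings it back up.
- bowl: Small blue bowl, 84 mm across, 45 mm high, between the card and the dish rack; loose, to be left alone. Origin: centre of the underside.
- white_mug: White mug, 68 mm across, 98 mm high, with a handle; loose, to be left alone. Origin: centre of the underside.

How it is judged:
On the way, in this order (a step that is already met when the one before it is completed fails the run):
1. the bell's plunger is pressed down to its stop (value of joint bell_plunger above 0.0052 m), for 0.05 s.
2. the plunger is let up again (value of joint bell_plunger below 0.0015 m), for 0.1 s.
3. the loose peg is lifted clear of the worktop in the fingers (height (world z) of clip above 0.03 m and contact force between the fingers and clip above 1 N), for 0.2 s.
At the end, for the whole second after the job is handed in: The fingers hold the loose peg still, jaw tips over 20 mm apart, one each side of the card, both at least 10 mm past its bare edge (pivot outside it), within 25 mm of card_edge's height, not touching card or stand; stand upright, within 12 mm of its start; plunger up (distance between jaw_left and jaw_right above 0.02 m and contact force between the fingers and clip above 3 N and contact force between clip and stand below 0.2 N and ((x of jaw_left in the frame of stand above 0.003 m and x of jaw_right in the frame of stand below -0.003 m) or (x of jaw_right in the frame of stand above 0.003 m and x of jaw_left in the frame of stand below -0.003 m)) and y of each of jaw_left, jaw_right in the frame of card_edge below -0.01 m and y of clip in the frame of card_edge above 0 m and z of jaw_left in the frame of card_edge between -0.025 and 0.025 m and z of jaw_right in the frame of card_edge between -0.025 and 0.025 m and linear speed of clip below 0.02 m/s and angle between stand's own z axis and vertical below 0.05 rad and distance of stand from where it was at the start of the episode below 0.012 m and value of joint bell_plunger below 0.0015 m); the arm keeps its last pose, push and grip.
It fails at once if the card stand is shoved more than 20 mm or tipped (distance of stand from where it was at the start of the episode above 0.02 m or angle between stand's own z axis and vertical above 0.15 rad).
It fails at once if the bowl is shifted more than 25 mm (distance of bowl from where it was at the start of the episode above 0.025 m).
It fails at once if the mug is shifted more than 25 mm or tipped (distance of white_mug from where it was at the start of the episode above 0.025 m or angle between white_mug's own z axis and vertical above 0.3 rad).
It also fails if it takes over 58 s, if anything falls off the work surface, if the arm or the gripper's body presses on something with over 40 N, if the wrist force passes 120 N, or if a joint passes its speed limit or range.

## Robot

A 6-joint arm with a two-finger parallel gripper is mounted at the origin on a cart in front of the work surface, level with it; the furniture and walls round the work are solid. World frame = base frame: x ahead of the robot, y to its left, z up, the work surface at z = 0. Lengths are in m, angles in rad, forces in N, time in s.
With the tool pointing down it reaches from about 0.325 to 0.775 m from the base axis. Payload 9.3 kg.
Tool frame: the origin (TCP) lies where the fingers leave the gripper's body, on its centre line; the fingertips stand 73 mm ahead of it and the grasp point (between the pads) lies 54 mm ahead of it; z points along the fingers, y is the line along which they close (so a half turn about z gives the same grasp; the last joint's range is limited). The gripper opens to 85 mm and grips with 20 to 120 N. Pads are 22 mm wide; open, the fingers measure 114 mm over their backs; the gripper's body (76 mm by 85 mm) begins 54 mm behind the grasp point. The pads swing forward as they close: fully open they stand 13 mm farther back than shut.
Start: joints at [-0.153, 0.259, 0.021, 1.334, 0, 1.418], TCP at [0.55, -0, 0.304] pointing down, gripper open.
Joint ranges: [-3.04, 3.04], [-0.91, 1.82], [-1.04, 1.36], [-1.92, 1.95], [-1.52, 1.45], [-3.14, 3.14]. Speed limits (rad/s): [2.22, 2.22, 2.79, 3.14, 3.14, 3.14].

## Interface

Orientations are given as a 3x3 rotation matrix whose columns are the frame's x, y, z axes.
In Python, from workcell import r, imaging, ticket gives the robot as it stands.
- The arm moves only by the shell command python3 -m jog 'ROWS' [FORCE]. ROWS is JSON, a list of rows, each an object with "xyz": the shift along the tool's x, y, z in mm, a list of three; "roll": the turn about the tool's z in rad; "fingers": the opening, from -1 (shut) to 1 (fully open). In form: [{"xyz": [dx, dy, dz], "roll": roll, "fingers": fingers}, ...]. A call has 1 to 10 rows; each row shifts and turns the commanded pose from where the row before left it, along the tool's axes as they then stand; what a row does not reach is not made up. A row lasts 1/8 s, in which the tool goes at most 62.5 mm and 10.7 degrees, less where a joint would pass 70% of its speed; a pose out of reach is approached as far as the arm can. A call is refused whole if a number of a shift passes 62.5 or a number of a turn 0.188, either way. A call with a gripper value outside its range is refused whole. The fingers move at their own pace and stop on an object; FORCE is the grip in N (left out, the last holds). Time passes only in rows, so rows that do not move let the fingers close. It gives the time, the measured TCP pose, the force, the opening and the grip force at its end, in the units of the state.
- r.read_state(): the state, without advancing time (a new reading comes with each control period).
- imaging.snapshot(name): name is "scene" or "side" or "wrist"; returns (picture, depth): 384x512x3 uint8, red, green, blue; 384x512 float32, m along the optical axis (not along the pixel's ray), 0 where there is no reading.
- imaging.camera_model(name): a dict with "intrinsics" (3x3 intrinsics, pixels), "k1" (the pictures are not rectified: a ray, as slopes to the right and down, at radius r is drawn at 1 + k1 r^2 times it, then the intrinsics apply), "R" (3x3) and "t" (3): a world point X has camera coordinates R X + t; the wrist camera has in their place "tool_from_camera" (4x4, takes a point from camera to tool coordinates, whose origin is the TCP and whose axes are the flange's). Camera axes: x right, y down, z forward; pixel columns grow to the right and rows downward; lengths in m; the calibration is good to about 2 mm. A picture is of the moment at which its call begins: read the wrist's pose just before it. camera_model takes no time and is no camera call.
- ticket.finish_job(): hands the job in; it is judged then, once.
Trained networks look in the newest picture that a camera, given by its name, has taken for a name from the list of things; names that differ only in an ending like _2 or _b are one class to them, and where a whole thing is asked for, a point or a joint stands for the part that bears it (a point fixed in the world has none). Each returns a list of dicts, best first, with "score" (0 to 1); they miss things now and then, are a little off and sometimes report something else, mostly with a low value. They report only what shows in the picture. A call takes as long as a camera call.
- imaging.search_frame(camera, target): "xyz" ([x, y, z] in m, in world coordinates, good to about 4 mm: the middle of the surface that is visible of it).
- imaging.pinpoint(camera, target): "xyz" ([x, y, z] in m, in world coordinates, good to about 4 mm: a listed point, or the origin of a listed thing).
The state is a dict: "clock": time; "joint_positions": joint angles; "qd": joint speeds; "effort": joint torques, N m; "ee_pos": TCP position; "tool_rot": TCP orientation; "contact_force": force on the tool from outside, world axes, zero at the start; "wrist_torque": the same for the moment, N m; "opening": finger opening in m; "gripper_force": force on a finger pad.
Only numpy, scipy, OpenCV 4.12 (cv2) and the standard library are available. Lean on these libraries where they do the work, as an engineer would, in place of code of your own. Each camera call takes 0.05 s, during which the arm holds its last target. There are 200 camera calls.

## Working session

There is one attempt and no reset: what is moved stays moved. The work goes in short steps, Python scripts to look and compute and a shell command to move; the robot and the scene stay as the last step left them, time stands still between calls to the robot, and variables do not carry over. Pictures are saved under pics/ and viewed, at most 10 in all, crops included, and the job is handed in when it is done.

```bash
mkdir -p pics
python3 - <<'E'
from workcell import r, imaging
import cv2, numpy as np
s=r.read_state(); print(s['clock'],s['ee_pos'],np.round(s['tool_rot'],3).tolist(),s['opening'])
ims=[]
for c in ('scene','side'):
    p,d=imaging.snapshot(c); ims.append(p[:,:,::-1])
    m=imaging.camera_model(c); print(c,np.round(-m['R'].T@m['t'],3))
    for t in ('clip','jaw_left','jaw_right','stand','card_edge','bell_top','bowl','white_mug'):
        print(c,t,[(np.round(q['xyz'],4).tolist(),round(q['score'],2)) for q in imaging.pinpoint(c,t)[:3]])
cv2.imwrite('pics/a.png',ims[0]);cv2.imwrite('pics/b.png',ims[1])
E
```

```text
0.0 [5.49824260e-01 2.70151940e-05 3.03262896e-01] [[-0.0, 1.0, -0.001], [1.0, 0.0, 0.0], [0.0, -0.001, -1.0]] 0.08484347797619514
scene [-0.368 -0.67   0.654]
scene clip [([0.4459, 0.2685, -0.0023], 0.56)]
scene jaw_left [([0.4114, 0.2359, 0.0125], 0.5)]
scene jaw_right [([0.4075, 0.241, 0.0137], 0.48)]
scene stand []
scene card_edge [([0.4873, 0.0782, 0.1016], 0.75)]
scene bell_top [([0.4395, -0.3506, 0.0686], 0.47)]
scene bowl [([0.499, 0.1382, 0.0013], 0.65)]
scene white_mug [([0.459, -0.5054, 0.0008], 0.58), ([0.4051, 0.2423, 0.0089], 0.51)]
side [-0.722  0.494  0.695]
side clip [([0.4426, 0.2696, -0.0044], 0.65)]
side jaw_left []
side jaw_right [([0.4095, 0.2386, 0.0103], 0.69)]
side stand []
side card_edge [([0.4099, 0.2392, 0.0149], 0.64)]
side bell_top []
side bowl [([0.5039, 0.1326, -0.0012], 0.74)]
side white_mug [([0.4565, -0.5087, 0.0014], 0.96)]
```

View pics/a.png

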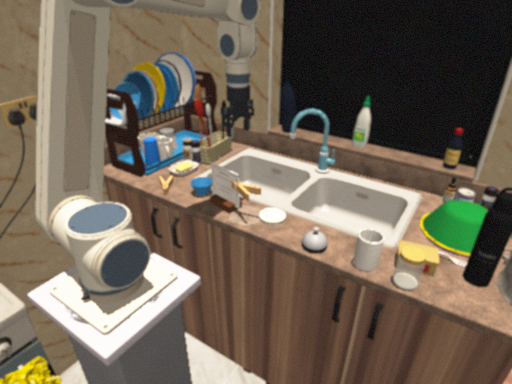

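View pics/b.png

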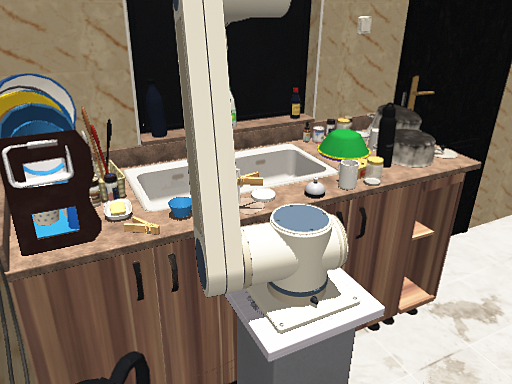

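The scene view shows the loose peg at (165,183), bowl (202,186), card (225,185) with its peg at (248,188), bell (315,238) and mug (368,250). In the side view the peg is at (142,227) by the sponge dish, and the arm hides the card. The network positions agree with this. I'll go above the bell first.

```bash
python3 -m jog '[{"xyz":[-44,-14,0],"roll":0,"fingers":-1},{"xyz":[-44,-14,0],"roll":0,"fingers":-1},{"xyz":[-44,-14,0],"roll":0,"fingers":-1},{"xyz":[-44,-14,0],"roll":0,"fingers":-1},{"xyz":[-44,-14,0],"roll":0,"fingers":-1},{"xyz":[-44,-14,0],"roll":0,"fingers":-1},{"xyz":[-44,-14,0],"roll":0,"fingers":-1},{"xyz":[-42,-12,0],"roll":0,"fingers":-1},{"xyz":[0,0,0],"roll":0,"fingers":-1}]' 60
cat > look.py <<'E'
from workcell import r, imaging
import cv2, numpy as np, sys
def look(cam,targets,pic=None):
    s=r.read_state(); p,d=imaging.snapshot(cam)
    print(cam,'t',round(s['clock'],2),'tcp',np.round(s['ee_pos'],4),'yaw x',np.round(s['tool_rot'][:2][:,0] if hasattr(s['tool_rot'],'shape') else [s['tool_rot'][0][0],s['tool_rot'][1][0]],3))
    for t in targets: print(t,[(np.round(q['xyz'],4).tolist(),round(q['score'],2)) for q in imaging.pinpoint(cam,t)[:2]])
    if pic: cv2.imwrite(pic,p[:,:,::-1])
    return s,p,d
E
python3 - <<'E'
from look import *
look('wrist',['bell_top','white_mug'],'pics/c.png')
for c in('scene','side'): look(c,['bell_top','stand','card_edge','clip','bowl'],'pics/%s2.png'%c)
E
```

```text
clock: 2.02
ee_pos: [0.4391, -0.3526, 0.3033]
tool_rot: [[0.004, 1.0, -0.001], [1.0, -0.004, 0.0], [0.0, -0.001, -1.0]]
contact_force: [-0.8, 0.4, -0.3]
opening: 0.0001
gripper_force: 0.0
wrist t 2.02 tcp [ 0.4391 -0.3526  0.3033] yaw x [0.004 1.   ]
bell_top [([0.437, -0.3499, 0.067], 0.76)]
white_mug []
scene t 2.17 tcp [ 0.44   -0.3495  0.3038] yaw x [0. 1.]
bell_top [([0.4386, -0.3546, 0.0661], 0.56)]
stand [([0.4726, 0.0072, -0.0018], 0.63)]
card_edge [([0.4883, 0.0758, 0.1029], 0.97), ([0.4581, -0.5063, -0.0019], 0.42)]
clip [([0.4435, 0.2667, -0.0028], 0.54)]
bowl [([0.4992, 0.1376, 0.0038], 0.84)]
side t 2.48 tcp [ 0.4403 -0.3493  0.3041] yaw x [-0.001  1.   ]
bell_top []
stand []
card_edge [([0.4913, 0.0781, 0.093], 0.6)]
clip [([0.4437, 0.2677, -0.0012], 0.88)]
bowl [([0.5033, 0.1372, -0.0036], 0.96)]
```

View pics/c.png

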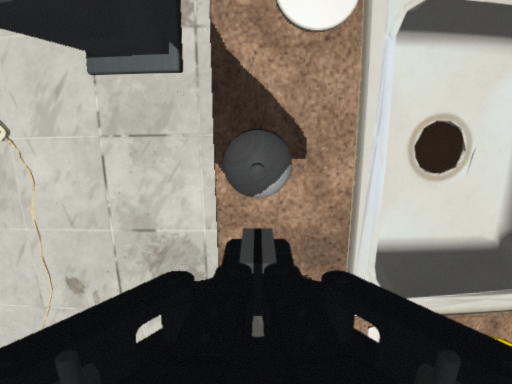

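The wrist view shows the bell's plunger at about (258,168), in line with the shut fingers, and all estimates agree to a few mm. I'll press it.

```bash
python3 -m jog '[{"xyz":[-2,-2,40],"roll":0,"fingers":-1},{"xyz":[0,0,40],"roll":0,"fingers":-1},{"xyz":[0,0,40],"roll":0,"fingers":-1},{"xyz":[0,0,38],"roll":0,"fingers":-1},{"xyz":[0,0,0],"roll":0,"fingers":-1}]'; python3 -m jog '[{"xyz":[0,0,5],"roll":0,"fingers":-1},{"xyz":[0,0,4],"roll":0,"fingers":-1},{"xyz":[0,0,3],"roll":0,"fingers":-1},{"xyz":[0,0,0],"roll":0,"fingers":-1}]'
```

```text
clock: 3.4
ee_pos: [0.437, -0.3511, 0.1437]
tool_rot: [[0.0, 1.0, -0.003], [1.0, -0.0, 0.004], [0.004, -0.003, -1.0]]
contact_force: [-0.4, -0.4, 0.0]
opening: -0.0002
gripper_force: 0.0
clock: 3.9
ee_pos: [0.4384, -0.3524, 0.1345]
tool_rot: [[0.0, 1.0, 0.001], [1.0, -0.0, -0.001], [-0.001, 0.001, -1.0]]
contact_force: [1.7, -1.6, 2.3]
opening: -0.0
gripper_force: 1.3
```

```bash
python3 -m jog '[{"xyz":[0,0,2],"roll":0,"fingers":-1},{"xyz":[0,0,1],"roll":0,"fingers":-1},{"xyz":[0,0,0],"roll":0,"fingers":-1}]'
```

```text
clock: 4.28
ee_pos: [0.4384, -0.3524, 0.132]
tool_rot: [[0.0, 1.0, 0.002], [1.0, -0.0, -0.002], [-0.002, 0.002, -1.0]]
contact_force: [-0.3, -1.3, 10.9]
opening: 0.0002
gripper_force: 5.4
```

The force of 10.9 N is well above the spring's 3.6 N, so the plunger is at its stop. Next I let it up and travel to the peg.

```bash
python3 -m jog '[{"xyz":[0,0,0],"roll":0,"fingers":-1},{"xyz":[0,0,-10],"roll":0,"fingers":-1},{"xyz":[0,0,-50],"roll":0,"fingers":-1},{"xyz":[0,0,-55],"roll":0,"fingers":-1},{"xyz":[0,0,-55],"roll":0,"fingers":-1},{"xyz":[50,1,0],"roll":0,"fingers":-1},{"xyz":[50,1,0],"roll":0,"fingers":1},{"xyz":[50,1,0],"roll":0,"fingers":1},{"xyz":[50,1,0],"roll":0,"fingers":1},{"xyz":[50,1,0],"roll":0,"fingers":1}]'; python3 -m jog '[{"xyz":[50,1,0],"roll":0,"fingers":1},{"xyz":[50,0,0],"roll":0,"fingers":1},{"xyz":[50,0,0],"roll":0,"fingers":1},{"xyz":[50,0,0],"roll":0,"fingers":1},{"xyz":[50,0,0],"roll":0,"fingers":1},{"xyz":[50,0,0],"roll":0,"fingers":1},{"xyz":[50,0,0],"roll":0,"fingers":1},{"xyz":[20,0,0],"roll":0.1,"fingers":1},{"xyz":[0,0,0],"roll":0.12,"fingers":1},{"xyz":[0,0,0],"roll":0.12,"fingers":1}]'; python3 -m jog '[{"xyz":[0,0,0],"roll":0.12,"fingers":1},{"xyz":[0,0,0],"roll":0.12,"fingers":1},{"xyz":[0,0,0],"roll":0.12,"fingers":1},{"xyz":[0,0,0],"roll":0.13,"fingers":1},{"xyz":[0,0,0],"roll":0,"fingers":1},{"xyz":[0,0,0],"roll":0,"fingers":1}]'
python3 - <<'E'
from look import *
look('wrist',['clip','jaw_left','jaw_right'],'pics/d.png')
for c in('scene','side'): look(c,['stand','card_edge','bell_top','bowl'],'pics/%s3.png'%c)
E
```

```text
clock: 5.52
ee_pos: [0.4423, -0.1002, 0.3008]
tool_rot: [[0.0, 1.0, -0.001], [1.0, -0.0, 0.0], [0.0, -0.001, -1.0]]
contact_force: [0.2, 0.1, 0.3]
opening: 0.072
gripper_force: 0.0
clock: 6.78
ee_pos: [0.4433, 0.2683, 0.3005]
tool_rot: [[0.336, 0.942, -0.002], [0.942, -0.336, -0.001], [-0.001, -0.001, -1.0]]
contact_force: [0.9, -0.3, -0.2]
opening: 0.0853
gripper_force: 0.0
clock: 7.52
ee_pos: [0.4438, 0.2679, 0.3008]
tool_rot: [[0.736, 0.677, -0.001], [0.677, -0.736, -0.0], [-0.001, -0.0, -1.0]]
contact_force: [-0.7, 0.0, 0.9]
opening: 0.0852
gripper_force: 0.0
wrist t 7.53 tcp [0.4438 0.2679 0.3008] yaw x [0.736 0.677]
clip [([0.4437, 0.2721, 0.0005], 0.81)]
jaw_left [([0.4108, 0.2372, 0.0111], 0.89)]
jaw_right [([0.4044, 0.2412, 0.0147], 0.89), ([0.411, 0.2342, 0.0126], 0.21)]
scene t 7.72 tcp [0.4439 0.268  0.3009] yaw x [0.737 0.676]
stand [([0.4738, 0.0082, -0.0024], 0.84), ([0.4978, 0.1363, 0.0022], 0.46)]
card_edge [([0.4888, 0.078, 0.1009], 0.85)]
bell_top [([0.4395, -0.3511, 0.0681], 0.37)]
bowl [([0.5016, 0.1373, -0.0018], 0.78)]
side t 7.97 tcp [0.444  0.268  0.3009] yaw x [0.738 0.675]
stand []
card_edge []
bell_top []
bowl [([0.5034, 0.1361, -0.0017], 0.95)]
```

View pics/d.png

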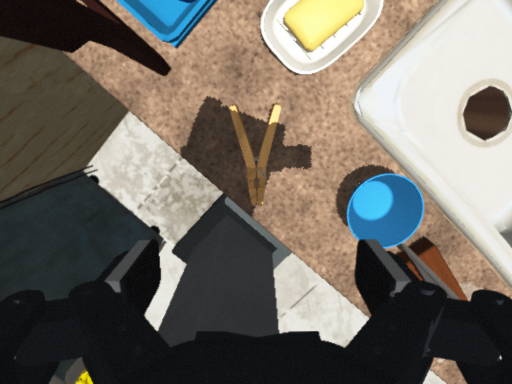

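The wrist view shows the handle ends at (235,107) and (276,105) and the jaws at (260,204). The rack foot at (165,70) and the soap dish at (290,65) are clear of the finger places. I'll compute the peg axis from these pixels.

```bash
cat >> look.py <<'E'
def pix2world(cam,uv,z,s=None):
    m=imaging.camera_model(cam); K=np.array(m['intrinsics']); k=m['k1']
    u=cv2.undistortPoints(np.array(uv,float).reshape(-1,1,2),K,np.array([k,0,0,0.])).reshape(-1,2)
    ray=np.c_[u,np.ones(len(u))]
    if cam=='wrist':
        T=np.array(m['tool_from_camera']); R=np.array(s['tool_rot'])
        o=R@T[:3,3]+np.array(s['ee_pos']); d=ray@(R@T[:3,:3]).T
    else:
        Rw=np.array(m['R']); o=-Rw.T@np.array(m['t']); d=ray@Rw
    return o+d*((z-o[2])/d[:,2])[:,None]
E
python3 - <<'E'
from look import *
s=r.read_state(); print(imaging.camera_model('wrist')['tool_from_camera'])
p=cv2.imread('pics/d.png'); hsv=cv2.cvtColor(p,cv2.COLOR_BGR2HSV)
roi=np.zeros(p.shape[:2],np.uint8); roi[95:215,220:290]=255
m=cv2.inRange(hsv,(10,110,70),(30,255,255))&roi
n,l,st,c=cv2.connectedComponentsWithStats(m); print([(x.tolist()) for x in st[1:] if x[4]>30])
ys,xs=np.nonzero(m)
W=pix2world('wrist',np.c_[xs,ys],0.026,s)
R=np.array(s['tool_rot']); L=(W-np.array(s['ee_pos']))@R  # tool coords
for a in np.arange(L[:,0].min(),L[:,0].max(),0.009):
    q=L[(L[:,0]>=a)&(L[:,0]<a+0.009)]; print(round(a+.0045,4),'y',np.round([q[:,1].min(),q[:,1].max(),(q[:,1].min()+q[:,1].max())/2],4),len(q))
print('x range',L[:,0].min(),L[:,0].max())
E
```

```text
[[-4.16824908e-04 -9.65528914e-01 -2.60295490e-01  6.54899308e-02]
 [ 9.99999734e-01 -5.58329671e-04  4.69691752e-04  1.75625798e-04]
 [-5.98831663e-04 -2.60295225e-01  9.65528890e-01 -6.97575053e-02]
 [ 0.00000000e+00  0.00000000e+00  0.00000000e+00  1.00000000e+00]]
[[228, 104, 53, 102, 1747]]
-0.0395 y [-0.0077  0.0065 -0.0006] 92
-0.0305 y [-0.0098  0.0075 -0.0011] 123
-0.0215 y [-0.0108  0.0085 -0.0011] 149
-0.0125 y [-0.0108  0.0085 -0.0011] 131
-0.0035 y [-0.0117  0.0095 -0.0011] 136
0.0055 y [-0.0148  0.0116 -0.0016] 164
0.0145 y [-0.0178  0.0136 -0.0021] 205
0.0235 y [-0.0198  0.0156 -0.0021] 196
0.0325 y [-0.0218  0.0176 -0.0021] 171
0.0415 y [-0.0247  0.0205 -0.0021] 181
0.0505 y [-0.0276  0.0225 -0.0026] 113
0.0595 y [-0.0296  0.0234 -0.0031] 88
x range -0.044005620784151 0.06344648840527717
```

```bash
python3 -m jog '[{"xyz":[44,-2,0],"roll":0,"fingers":1},{"xyz":[0,0,45],"roll":0,"fingers":1},{"xyz":[0,0,45],"roll":0,"fingers":1},{"xyz":[0,0,45],"roll":0,"fingers":1},{"xyz":[0,0,45],"roll":0,"fingers":1},{"xyz":[0,0,28],"roll":0,"fingers":1},{"xyz":[0,0,14],"roll":0,"fingers":1},{"xyz":[0,0,0],"roll":0,"fingers":1},{"xyz":[0,0,0],"roll":0,"fingers":1}]'
```

```text
clock: 9.35
ee_pos: [0.4757, 0.2994, 0.08]
tool_rot: [[0.738, 0.675, 0.002], [0.675, -0.738, 0.001], [0.002, 0.001, -1.0]]
contact_force: [1.0, -0.1, 0.2]
opening: 0.0851
gripper_force: 0.0
```

```bash
python3 -m jog '[{"xyz":[0,0,0],"roll":0,"fingers":-1},{"xyz":[0,0,0],"roll":0,"fingers":-1},{"xyz":[0,0,0],"roll":0,"fingers":-1},{"xyz":[0,0,0],"roll":0,"fingers":-1},{"xyz":[0,0,0],"roll":0,"fingers":-1},{"xyz":[0,0,0],"roll":0,"fingers":-1}]' 60
python3 - <<'E'
from look import *
look('wrist',['clip','jaw_left','jaw_right'],'pics/e.png')
E
```

```text
clock: 10.1
ee_pos: [0.4762, 0.2997, 0.0807]
tool_rot: [[0.738, 0.675, 0.003], [0.675, -0.738, 0.002], [0.004, 0.001, -1.0]]
contact_force: [-0.9, 1.8, 13.1]
opening: 0.0134
gripper_force: 58.8
wrist t 10.1 tcp [0.4762 0.2997 0.0807] yaw x [0.738 0.675]
clip [([0.4447, 0.2674, -0.0], 0.98)]
jaw_left []
jaw_right []
```

View pics/e.png

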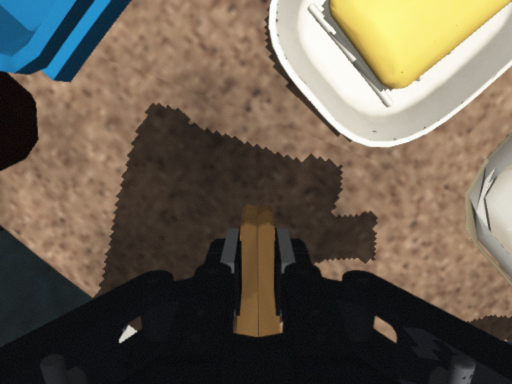

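The handles are squeezed flat between the pads, with the handle ends at about (258,212) and the pads at (232,245) and (285,245). Next I lift and check.

```bash
python3 -m jog '[{"xyz":[0,0,-15],"roll":0,"fingers":-1},{"xyz":[0,0,-40],"roll":0,"fingers":-1},{"xyz":[0,0,-50],"roll":0,"fingers":-1},{"xyz":[0,0,-50],"roll":0,"fingers":-1},{"xyz":[0,0,-40],"roll":0,"fingers":-1},{"xyz":[0,0,0],"roll":0,"fingers":-1},{"xyz":[0,0,0],"roll":0,"fingers":-1}]'
python3 - <<'E'
from look import *
for c in('scene','side'): look(c,['clip','jaw_left','jaw_right','stand','card_edge','bowl'],'pics/%s4.png'%c)
a=cv2.imread('pics/scene4.png')[120:260,120:340]; b=cv2.imread('pics/side4.png')[100:240,100:320]
cv2.imwrite('pics/f.png',cv2.resize(np.vstack([a,b])[:,:],None,fx=2.1,fy=2.1))
E
```

```text
clock: 11.18
ee_pos: [0.4747, 0.299, 0.2735]
tool_rot: [[0.738, 0.675, -0.001], [0.675, -0.738, -0.0], [-0.001, -0.0, -1.0]]
contact_force: [-0.2, -0.0, -0.3]
opening: 0.0138
gripper_force: 58.5
scene t 11.18 tcp [0.4747 0.299  0.2735] yaw x [0.738 0.675]
clip [([0.4392, 0.267, 0.1899], 0.51), ([0.4178, 0.2242, 0.2092], 0.22)]
jaw_left [([0.4199, 0.2236, 0.2044], 0.36)]
jaw_right [([0.3966, 0.2518, 0.2023], 0.56)]
stand [([0.4757, 0.0076, -0.0015], 0.8), ([0.499, 0.1367, 0.0014], 0.51)]
card_edge [([0.4887, 0.0778, 0.1008], 0.92)]
bowl [([0.4976, 0.1379, 0.0007], 0.66)]
side t 11.53 tcp [0.475  0.2991 0.2732] yaw x [0.738 0.675]
clip [([0.4391, 0.266, 0.1891], 0.74)]
jaw_left [([0.4146, 0.2294, 0.2072], 0.52)]
jaw_right [([0.397, 0.2502, 0.206], 0.63)]
stand []
card_edge []
bowl [([0.5056, 0.1371, -0.001], 0.61)]
```

View pics/f.png

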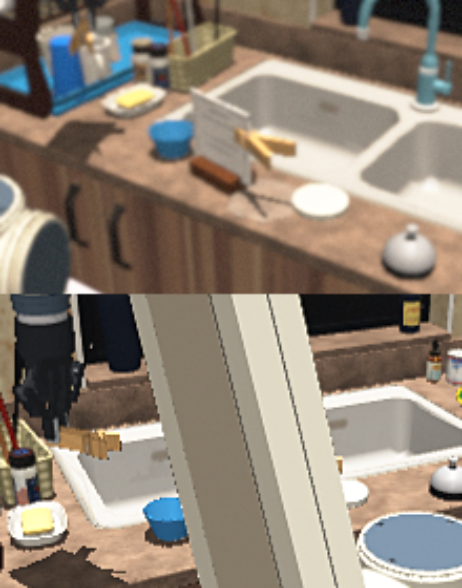

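The scene crop shows the card with its bare edge on the left next to the bowl. The side crop shows the peg in the gripper with its jaws gaping. I'll measure the card's plane and edge from depth.

```bash
cat > card.py <<'E'
from look import *
def depthworld(cam,d):
    m=imaging.camera_model(cam); K=np.array(m['intrinsics'])
    v,u=np.mgrid[:d.shape[0],:d.shape[1]]
    uv=np.c_[u.ravel(),v.ravel()].astype(float)
    q=cv2.undistortPoints(uv.reshape(-1,1,2),K,np.array([m['k1'],0,0,0.])).reshape(-1,2)
    X=np.c_[q,np.ones(len(q))]*d.ravel()[:,None]
    return ((X-np.array(m['t']))@np.array(m['R'])).reshape(*d.shape,3)
E
python3 - <<'E'
from card import *
P=[]
for i in range(4):
    p,d=imaging.snapshot('scene'); W=depthworld('scene',d)
    # card candidates
    m=(d>0)&(W[...,2]>0.05)&(W[...,2]<0.135)&(abs(W[...,0]-0.475)<0.05)&(W[...,1]>-0.03)&(W[...,1]<0.11)
    P.append(W[m])
P=np.vstack(P); print(len(P))
x,y=P[:,0],P[:,1]; k=np.ones(len(P),bool)
for _ in range(8):
    c=np.polyfit(y[k],x[k],1); k=abs(x-np.polyval(c,y))<0.006
print('x=',c,'yaw',-np.degrees(np.arctan(c[0])),k.sum(),'resid',np.std((x-np.polyval(c,y))[k]))
u=np.array([c[0],1])/np.hypot(c[0],1); a=np.c_[x,y][k]@u
z=P[k,2]
for lo in (.05,.07,.09,.11): 
    q=(z>lo)&(z<lo+.02); e=np.percentile(a[q],[0,2,98,100]); print(lo,q.sum(),np.round(e,4))
e=np.percentile(a,[98,99.5]); 
for t in e: 
    yy=t*u[1]; 
    n=np.array([u[1],-u[0]]); off=np.dot([c[1],0],n); print('edge front face',np.round(t*u+off*n,4))
E
```

```text
1800
x= [0.19579095 0.4711608 ] yaw -11.077860320810053 1800 resid 0.001409442600306448
0.05 403 [0.06   0.0624 0.1657 0.1687]
0.07 415 [0.0604 0.0624 0.1693 0.1727]
0.09 433 [0.0598 0.0612 0.1677 0.1703]
0.11 442 [0.0596 0.0618 0.1666 0.1689]
edge front face [0.4859 0.075 ]
edge front face [0.4863 0.0775]
```

```bash
python3 -m jog '[{"xyz":[0,0,0],"roll":-0.127,"fingers":-1},{"xyz":[0,0,0],"roll":-0.127,"fingers":-1},{"xyz":[0,0,0],"roll":-0.127,"fingers":-1},{"xyz":[0,0,0],"roll":-0.128,"fingers":-1},{"xyz":[0,0,0],"roll":-0.128,"fingers":-1},{"xyz":[-26,14,0],"roll":0,"fingers":-1},{"xyz":[-26,14,0],"roll":0,"fingers":-1},{"xyz":[-26,14,0],"roll":0,"fingers":-1},{"xyz":[-26,14,0],"roll":0,"fingers":-1},{"xyz":[0,0,0],"roll":0,"fingers":-1}]'
cat > rel.py <<'E'
from card import *
u=np.array([.192,.981]); n=np.array([.981,-.192]); E=np.array([.4885,.077])
s=r.read_state(); q=np.array(s['ee_pos']); a=np.array(s['tool_rot'])
print('tcp along',(q[:2]-E)@u,'across',(q[:2]-E)@n,'z',q[2],'yaw err',np.degrees(np.arctan2(a[1,0],a[0,0]))-78.9)
for c in ('scene','side'):
    imaging.snapshot(c)
    for t in ('clip','jaw_left','jaw_right','card_edge'):
        for o in imaging.pinpoint(c,t)[:1]:
            x=np.array(o['xyz']); print(c,t,round(o['score'],2),'along %.4f across %.4f z %.4f'%((x[:2]-E)@u,(x[:2]-E)@n,x[2]))
E
python3 rel.py
```

```text
clock: 13.32
ee_pos: [0.5106, 0.1849, 0.2739]
tool_rot: [[0.194, 0.981, 0.0], [0.981, -0.194, -0.0], [-0.0, 0.0, -1.0]]
contact_force: [-0.7, 0.4, -0.8]
opening: 0.0134
gripper_force: 58.5
tcp along 0.11012784114215109 across 0.0009752094665065325 z 0.27389145728996056 yaw err -0.09905359984806239
scene clip 0.76 along 0.0632 across 0.0017 z 0.1905
scene jaw_left 0.57 along -0.0710 across 0.0005 z -0.0024
scene jaw_right 0.46 along 0.0233 across -0.0193 z 0.2032
scene card_edge 0.55 along -0.0000 across -0.0032 z 0.1025
side clip 0.72 along 0.0616 across 0.0008 z 0.1920
```

```bash
python3 -m jog '[{"xyz":[0,0,30],"roll":0,"fingers":-1},{"xyz":[0,0,30],"roll":0,"fingers":-1},{"xyz":[0,0,25],"roll":0,"fingers":-1},{"xyz":[0,0,20],"roll":0,"fingers":-1},{"xyz":[0,0,0],"roll":0,"fingers":-1},{"xyz":[0,0,0],"roll":0,"fingers":-1}]'
python3 rel.py
python3 - <<'E'
from card import *
p,_=imaging.snapshot('scene'); q,_=imaging.snapshot('wrist')
a=cv2.resize(p[140:230,170:280,::-1],(440,360),interpolation=cv2.INTER_CUBIC)
cv2.imwrite('pics/g.png',np.hstack([a,cv2.resize(q[:,:,::-1],(360,270))[:, :] if 0 else cv2.copyMakeBorder(cv2.resize(q[:,:,::-1],(360,270)),0,90,0,0,0)]))
E
```

```text
clock: 14.58
ee_pos: [0.5105, 0.1865, 0.1697]
tool_rot: [[0.192, 0.981, 0.001], [0.981, -0.192, 0.0], [0.0, 0.001, -1.0]]
contact_force: [-0.2, 1.0, -0.3]
opening: 0.0135
gripper_force: 58.6
tcp along 0.11163816878914815 across 0.0005168940737634159 z 0.1696728051228435 yaw err 0.04884586130199864
scene clip 0.68 along 0.0651 across 0.0035 z 0.0868
scene jaw_left 0.68 along 0.0214 across -0.0173 z 0.1018
scene jaw_right 0.61 along 0.0230 across -0.0170 z 0.0983
scene card_edge 0.95 along -0.0011 across 0.0002 z 0.1039
side clip 0.72 along 0.0638 across -0.0034 z 0.0859
```

View pics/g.png

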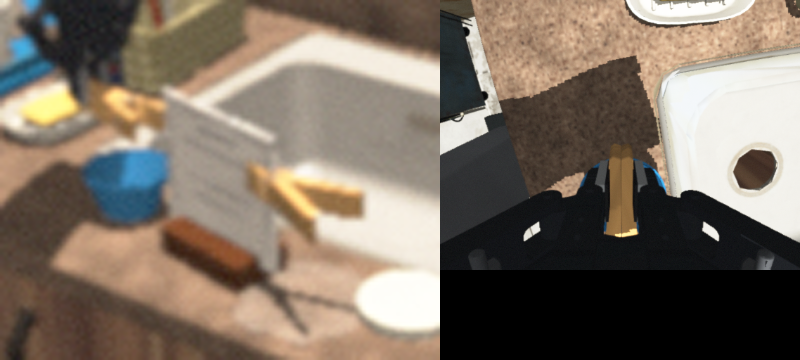

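The left crop shows the gaping peg just left of the card's bare edge, level with the fixed peg and above the bowl. The wrist view shows the handles still flat in the pads. I'll slide it on slowly.

```bash
python3 -m jog '[{"xyz":[-8,0,0],"roll":0,"fingers":-1},{"xyz":[-8,0,0],"roll":0,"fingers":-1},{"xyz":[-8,0,0],"roll":0,"fingers":-1},{"xyz":[-8,0,0],"roll":0,"fingers":-1},{"xyz":[-6,0,0],"roll":0,"fingers":-1},{"xyz":[-4,0,0],"roll":0,"fingers":-1},{"xyz":[0,0,0],"roll":0,"fingers":-1},{"xyz":[0,0,0],"roll":0,"fingers":-1},{"xyz":[0,0,0],"roll":0,"fingers":-1}]'
python3 rel.py
python3 - <<'E'
from card import *
print(np.round(r.read_state()['contact_force'],2))
for i in range(2): look('scene',['stand','card_edge','clip','jaw_left','jaw_right','bowl'])
p,d=imaging.snapshot('scene'); q,_=imaging.snapshot('side')
a=cv2.resize(p[150:230,180:260,::-1],(400,400),interpolation=cv2.INTER_CUBIC)
b=cv2.resize(q[150:230,150:230,::-1],(400,400),interpolation=cv2.INTER_CUBIC)
cv2.imwrite('pics/h.png',np.hstack([a,b]))
E
```

```text
clock: 16.3
ee_pos: [0.5021, 0.1453, 0.1689]
tool_rot: [[0.192, 0.981, 0.0], [0.981, -0.192, 0.0], [0.0, -0.0, -1.0]]
contact_force: [-0.4, 0.6, -1.6]
opening: 0.0134
gripper_force: 58.5
tcp along 0.06964275493013752 across 0.00021482603988930496 z 0.16885195031342995 yaw err 0.056596039348988825
scene clip 0.62 along 0.0219 across 0.0020 z 0.0890
scene jaw_left 0.39 along -0.0247 across 0.0166 z 0.1019
scene jaw_right 0.48 along -0.0170 across -0.0195 z 0.1015
scene card_edge 0.93 along 0.0021 across -0.0003 z 0.1030
[ 0.01 -0.08 -1.14]
scene t 16.8 tcp [0.5021 0.1451 0.1689] yaw x [0.192 0.981]
stand [([0.4731, 0.0048, -0.0012], 0.84)]
card_edge [([0.4901, 0.076, 0.1046], 0.8)]
clip []
jaw_left [([0.5013, 0.0506, 0.1001], 0.61), ([0.4865, 0.078, 0.1007], 0.33)]
jaw_right [([0.4698, 0.0593, 0.101], 0.5)]
bowl [([0.4992, 0.1387, -0.0005], 0.65)]
scene t 17.15 tcp [0.5021 0.1451 0.1689] yaw x [0.192 0.981]
stand [([0.476, 0.0043, 0.0005], 0.95)]
card_edge [([0.4912, 0.0774, 0.1004], 0.91)]
clip [([0.4972, 0.1011, 0.084], 0.59)]
jaw_left [([0.5004, 0.0517, 0.0993], 0.46)]
jaw_right [([0.4709, 0.0595, 0.0982], 0.61)]
bowl [([0.4994, 0.1363, -0.0005], 0.73)]
```

View pics/h.png

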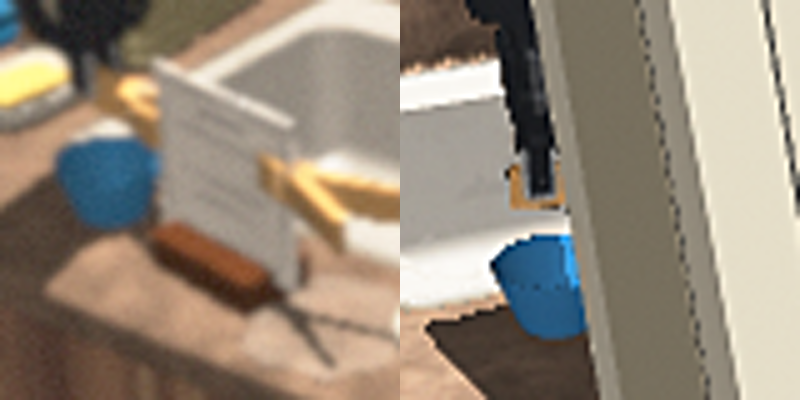

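The left crop is suspicious: I expected the front jaw in front of the card, but see only the handles left of the edge near (130,100). I'll project where each jaw should appear.

Run:
```python
from card import *
u=np.array([.192,.981]); n=np.array([.981,-.192]); E=np.array([.4885,.077])
p,d=imaging.snapshot('scene'); m=imaging.camera_model('scene')
def proj(al,ac,z):
    X=np.r_[E+al*u+ac*n,z]; c=np.array(m['R'])@X+m['t']
    return cv2.projectPoints(X.reshape(1,3),cv2.Rodrigues(np.array(m['R']))[0],np.array(m['t'],float),np.array(m['intrinsics']),np.array([m['k1'],0,0,0.]))[0].ravel(),c[2]
pts={'edge_top':(0,0,.144),'edge100':(0,0,.1),'edge_bot':(0,0,.03),'right_top':(-.14,0,.144),'jawF_tip':(-.025,-.015,.1),'jawF_out':(-.025,-.021,.1),'jawB_tip':(-.025,.015,.1),'pivot':(.022,0,.1),'hend':(.084,0,.1)}
big=cv2.resize(p[145:225,180:280,::-1],None,fx=7,fy=7,interpolation=cv2.INTER_NEAREST)
for k,v in pts.items():
    uv,zz=proj(*v); i=np.round(uv).astype(int); print(k,np.round(uv,1),'expect depth %.3f seen %.3f'%(zz,d[i[1],i[0]]),p[i[1],i[0]])
    cv2.circle(big,tuple(int(t) for t in ((uv-[180,145])*7+3)),4,(0,0,255),1)
cv2.imwrite('pics/i.png',big)
W=depthworld('scene',d); A=(W[...,:2]-E)@u; C=(W[...,:2]-E)@n
k=(d>0)&(abs(A)<.08)&(abs(C)<.05)&(W[...,2]>.08)&(W[...,2]<.12)
for lo in np.arange(-.08,.08,.01):
    q=k&(A>=lo)&(A<lo+.01); 
    if q.sum(): print(round(lo+.005,3),q.sum(),np.round(np.percentile(C[q],[0,20,50,80,100]),4))
```

```text
edge_top [210.6 161.5] expect depth 1.231 seen 1.566 [160 148 126]
edge100 [211.2 172.9] expect depth 1.252 seen 1.252 [195 156 118]
edge_bot [212.2 190.3] expect depth 1.287 seen 1.283 [153 142 127]
right_top [238.2 174.3] expect depth 1.146 seen 1.649 [190 176 164]
jawF_tip [212.4 176.5] expect depth 1.228 seen 1.253 [152 134 114]
jawF_out [211.1 177.1] expect depth 1.224 seen 1.226 [146 121  91]
jawB_tip [219.1 173.8] expect depth 1.247 seen 1.217 [160 151 137]
pivot [207.3 171. ] expect depth 1.266 seen 1.231 [240 190 121]
hend [196.6 165.7] expect depth 1.303 seen 1.275 [87 81 80]
-0.075 24 [-0.0063 -0.0035 -0.0022 -0.0007  0.001 ]
-0.065 17 [-0.0041 -0.0032 -0.0021 -0.0011 -0.    ]
-0.055 19 [-0.0041 -0.0032 -0.0024 -0.001   0.    ]
-0.045 19 [-0.0041 -0.0032 -0.002  -0.0009  0.0004]
-0.035 20 [-0.0052 -0.0036 -0.0027 -0.0006  0.0003]
-0.025 26 [-0.0233 -0.019  -0.0029 -0.0016 -0.0009]
-0.015 33 [-0.022  -0.0201 -0.0037 -0.0017  0.0018]
-0.005 29 [-0.0211 -0.0197 -0.0043 -0.0018 -0.0003]
0.005 13 [-0.0185 -0.0175 -0.0166 -0.0057  0.0021]
0.015 18 [-0.018  -0.0144 -0.0074  0.0018  0.0075]
0.025 14 [-0.0147 -0.0131 -0.0108  0.0004  0.0107]
0.035 18 [-0.0145 -0.0126 -0.0113 -0.0019  0.0056]
0.045 18 [-0.0136 -0.0119 -0.01   -0.0025  0.0072]
0.055 17 [-0.0133 -0.0126 -0.0108 -0.0074  0.0092]
0.065 33 [-0.0227 -0.0193 -0.0123  0.0032  0.0173]
0.075 9 [-0.0246 -0.024  -0.0184 -0.0029  0.0058]
```

View pics/i.png

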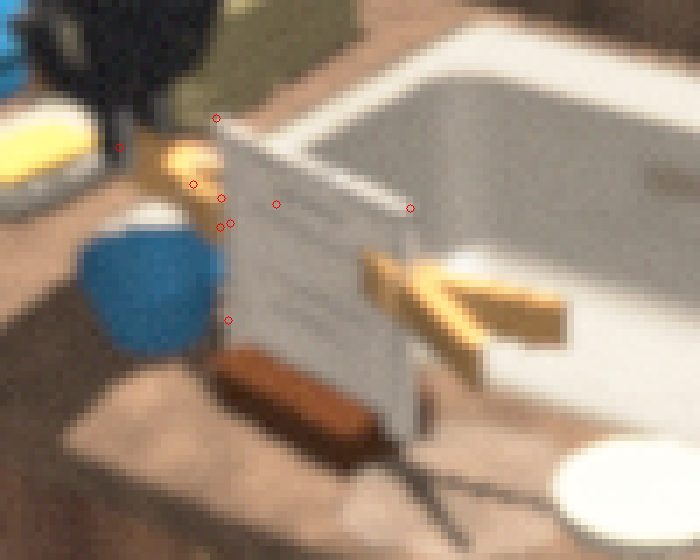

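The projection settles it. From this camera the front jaw tip falls right on the card's edge line. The depth shows its outer face about 20 mm in front of the card, reaching about 25 mm past the edge, so the jaws are centred and the height is right. I'll hand in.

```bash
python3 -c "
from workcell import ticket
print(ticket.finish_job())"
```

```text
the job is handed in; nothing more can be done
None
```

I rang the bell and let it come up, and handed in the job with the peg held open around the card's bare left edge: tips about 25 mm past it, at the other peg's height, with no sign of touching the card (no verdict was returned).

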